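Push two boxes into a row in the corner stop

ROBOT

A 6-joint arm with a two-finger parallel gripper is mounted at the origin on a cart in front of the work surface, level with it; the furniture and walls round the work are solid. World frame = base frame: x ahead of the robot, y to its left, z up, the work surface at z = 0. Lengths are in m, angles in rad, forces in N, time in s.
With the tool pointing down it reaches from about 0.375 to 0.925 m from the base axis. Payload 5.7 kg.
Tool frame: the origin (TCP) lies midway between the tips of the shut fingers; the grasp point (between the pads) lies 19 mm behind it; x points along the fingers, y is the direction in which the jaws open and shut, and the axes are right-handed (so a half turn about x gives the same grasp; the last joint's range is limited). The gripper opens to 85 mm and grips with 20 to 120 N. Pads are 22 mm wide; open, the fingers measure 114 mm over their backs; the gripper's body (76 mm by 85 mm) begins 54 mm behind the grasp point. The pads swing forward as they close: fully open they stand 13 mm farther back than shut.
Start: joints at [-1.434, 0.359, 1.51, -0, 1.272, -0.115], TCP at [0.149, -0.581, 0.231] pointing down, gripper open.
Joint ranges: [-2.97, 2.97], [-1.01, 2.36], [0.21, 2.38], [-0.96, 4.11], [0.2, 2.71], [-2.98, 2.98]. Speed limits (rad/s): [2.39, 2.39, 3.14, 3.14, 3.14, 3.14].

INTERFACE

Orientations are given as a rotation vector (axis times angle).
In Python, from rig import manip, snapshot, camera_info, search_frame gives the robot as it stands.
- The arm moves only by the shell command python3 -m handwheel 'ROWS'. ROWS is JSON, a list of rows, each a list of 7 numbers: the opening, from 0 (shut) to 1 (fully open), then the shift along the tool's x, y, z in cm, then the turn, a rotation vector about the tool's x, y, z in degrees. A call has 1 to 20 rows; each row shifts and turns the commanded pose from where the row before left it, along the tool's axes as they then stand; what a row does not reach is not made up. A row lasts 1/10 s, in which the tool goes at most 50 mm and 8.59 degrees, less where a joint would pass 70% of its speed; a pose out of reach is approached as far as the arm can. A call is refused whole if a number of a shift passes 5 or a number of a turn 8.59, either way. A call with a gripper value outside its range is refused whole. The fingers move at their own pace and stop on an object; the grip force is fixed at half the most. Time passes only in rows, so rows that do not move let the fingers close. It gives the time, the measured TCP pose, the force and the opening at its end, in the units of the state.
- manip.get_state(): the state, without advancing time (a new reading comes with each control period).
- snapshot(name): name is "side" or "top" or "wrist"; returns (picture, depth): 420x560x3 uint8, blue, green, red; 420x560 float32, m along the optical axis (not along the pixel's ray), 0 where there is no reading.
- camera_info(name): a dict with "K" (3x3 intrinsics, pixels), "k1" (the pictures are not rectified: a ray, as slopes to the right and down, at radius r is drawn at 1 + k1 r^2 times it, then the intrinsics apply), "eye" and "attitude" of the camera in the world. Camera axes: x right, y down, z forward; pixel columns grow to the right and rows downward; lengths in m; the calibration is good to about 2 mm. A picture is of the moment at which its call begins: read the wrist's pose just before it. camera_info takes no time and is no camera call; for the wrist camera it gives the pose at the moment of the call.
- manip.sign_off(): hands the job in, once; it reports no verdict.
Trained networks look in the newest picture that a camera, given by its name, has taken for a name from the list of things; names that differ only in an ending like _2 or _b are one class to them, and where a whole thing is asked for, a point or a joint stands for the part that bears it (a point fixed in the world has none). Each returns a list of dicts, best first, with "p" (0 to 1); they miss things now and then, are a little off and sometimes report something else, mostly with a low value. They report only what shows in the picture. A call takes as long as a camera call. They do not tell look-alikes from the thing itself.
- search_frame(camera, label): "centre" ([row, column] in pixels, amid what is visible of it).
The state is a dict: "time_s": time; "joint_positions": joint angles; "dq": joint speeds; "joint_efforts": joint torques, N m; "tool_pos": TCP position; "ee_rot": TCP orientation; "contact_force": force on the tool from outside, world axes, zero at the start; "moment": the same for the moment, N m; "finger_gap": finger opening in m.
Only numpy, scipy, OpenCV 4.12 (cv2) and the standard library are available. Lean on these libraries where they do the work, as an engineer would, in place of code of your own. Each camera call takes 0.05 s, during which the arm holds its last target. There are 200 camera calls.

TASK

Push the brown case of weights and the plain white slide carton along the desk into the corner stop, so that they stand in one row with a long side of each flush against the long rail, one box up against the short arm and the other up against the first, in either order. Only push them from outside: do not take a box between the fingers, tip it or lift it off the desk. Leave the loose things round about where they are.

Things in the scene. Friction and masses are not known exactly. Their poses are not given: they have to be found in the camera images.
- corner_stop: fixed L of two aluminium bars on the desk, 14 mm wide, 18 mm high. Origin: on the desk at the inside corner. Long rail: inner face is the plane x = 0, from the corner 300 mm along -y, bar on the +x side. Short arm: inner face is the plane y = 0, from the corner 75 mm along -x (towards the robot), bar on the +y side. The boxes start clear of it at negative x and y and belong there; z up.
- weight_case: closed dark brown wooden case of calibration weights, 50 x 100 x 37 mm high (x, y, z), lid fixed shut, about 0.3 kg. Origin: centre of its underside; y along its 100 mm side, z up. It starts turned by at most 0.3 rad against the stop.
- slide_carton: closed plain white cardboard carton of microscope slides, 84 x 106 x 24 mm high (x, y, z), about 0.14 kg. Origin: centre of its underside; y along its 106 mm side, z up. It starts turned by at most 0.3 rad against the stop.
- objective_can: bystander: upright round canister with a black foot and clear top, 39 mm across, 66 mm high, behind the long rail. Origin: centre of its underside.
- immersion_oil: bystander: small brown glass bottle with a black cap, 25 mm across, 56 mm high, on the outer side of the short arm. Origin: centre of its underside.
- lens_tissue: bystander: blue booklet 55 x 85 x 10 mm (x, y, z), flat on the desk to the right of the work. Origin: centre of its underside.
- loupe: bystander: small folding magnifier 26 x 54 x 15 mm (x, y, z), flat on the desk to the left of the work, near the front. Origin: centre of its underside.
Things that resemble listed ones, but are neither listed nor needed, are in the scene too. Of the things shaped like the slide_carton, the white one is meant.

How it is judged:
At the end, for the whole second after the job is handed in: Both boxes lie flat and at rest on the desk, the long side of each along the long rail within 0.06 rad and within 5 mm of it; one box ends within 6 mm of the short arm, and the other follows it with at most 10 mm of gaps in the whole row; either order (((x of weight_case in the frame of corner_stop above -0.03 m and y of weight_case in the frame of corner_stop above -0.056 m and x of slide_carton in the frame of corner_stop above -0.047 m and y of slide_carton in the frame of corner_stop above -0.163 m) or (x of slide_carton in the frame of corner_stop above -0.047 m and y of slide_carton in the frame of corner_stop above -0.059 m and x of weight_case in the frame of corner_stop above -0.03 m and y of weight_case in the frame of corner_stop above -0.166 m)) and x of weight_case in the frame of corner_stop below -0.02 m and y of each of weight_case, slide_carton in the frame of corner_stop below -0.045 m and angle between the y axis of each of weight_case, slide_carton and the y axis of corner_stop, either way round below 0.06 rad and height (world z) of each of weight_case, slide_carton below 0.006 m and angle between each of weight_case, slide_carton's own z axis and vertical below 0.06 rad and linear speed of each of weight_case, slide_carton below 0.01 m/s and x of slide_carton in the frame of corner_stop below -0.037 m); the robot touches nothing.
It fails at once if a box is lifted off the desk or tipped (height (world z) of any of weight_case, slide_carton above 0.012 m or angle between any of weight_case, slide_carton's own z axis and vertical above 0.17 rad).
It fails at once if a box is taken between the fingers instead of pushed from outside ((x of the grasp point in the frame of weight_case between -0.021 and 0.021 m and y of the grasp point in the frame of weight_case between -0.046 and 0.046 m and z of the grasp point in the frame of weight_case below 0.042 m) or (x of the grasp point in the frame of slide_carton between -0.038 and 0.038 m and y of the grasp point in the frame of slide_carton between -0.049 and 0.049 m and z of the grasp point in the frame of slide_carton below 0.03 m)).
It fails at once if a bystander is moved more than 20 mm (distance of any of objective_can, immersion_oil, lens_tissue, loupe from where it was at the start of the episode above 0.02 m).
It also fails if it takes over 64 s, if anything falls off the work surface, if the arm or the gripper's body presses on something with over 40 N, if the wrist force passes 120 N, or if a joint passes its speed limit or range.

## Working session

There is one attempt and no reset: what is moved stays moved. The work goes in short steps, Python scripts to look and compute and a shell command to move; the robot and the scene stay as the last step left them, time stands still between calls to the robot, and variables do not carry over. Pictures are saved under pics/ and viewed, about 8 in all and at most 12, crops included, and the job is handed in when it is done.

```bash
ls; mkdir -p pics; cat > h.py <<'E'
import numpy as np,cv2
from rig import manip,snapshot,camera_info,search_frame
from scipy.spatial.transform import Rotation as R
def rot(a):
    a=np.array(a,float)
    return a if a.shape==(3,3) else (R.from_rotvec(a).as_matrix() if a.size==3 else R.from_quat(a).as_matrix())
def ray(ci,px):  # px Nx2 (col,row)
    K=np.array(ci["K"]);px=np.atleast_2d(px).astype(float)
    d=np.array([ci["k1"],0,0,0,0.])
    u=cv2.undistortPoints(px[:,None],K,d)[:,0]
    return np.c_[u,np.ones(len(u))]@rot(ci["attitude"]).T
def onz(ci,px,z):
    r=ray(ci,px);e=np.array(ci["eye"]);return e+r*((z-e[2])/r[:,2])[:,None]
def proj(ci,P):
    p=(np.atleast_2d(P)-np.array(ci["eye"]))@rot(ci["attitude"])
    return cv2.projectPoints(p,np.zeros(3),np.zeros(3),np.array(ci["K"]),np.array([ci["k1"],0,0,0,0.]))[0][:,0]
E
python3 - <<'E'
from h import *
for c in("top","side"):
    ci=camera_info(c);print(c,ci)
    p,d=snapshot(c);cv2.imwrite(f"pics/{c}0.png",p)
    np.save(f"pics/{c}0d.npy",d)
    for l in("corner_stop","weight_case","slide_carton","objective_can","immersion_oil","lens_tissue","loupe"):
        print(c,l,[(np.round(x["centre"]).tolist(),round(x["p"],2)) for x in search_frame(c,l)])
print(manip.get_state())
E
```

```text
pics
top {'K': array([[544.80881836,   0.        , 285.26430221],
       [  0.        , 544.80881836, 209.52869677],
       [  0.        ,   0.        ,   1.        ]]), 'k1': 0.021477547958573772, 'eye': array([ 0.28462921, -0.00742542,  1.4010021 ]), 'attitude': array([-2.21318446,  1.99893452, -0.20786638])}
top corner_stop [([180.0, 262.0], 0.8), ([177.0, 412.0], 0.18)]
top weight_case [([241.0, 332.0], 0.56), ([153.0, 238.0], 0.49)]
top slide_carton [([235.0, 263.0], 0.81)]
top objective_can [([150.0, 238.0], 0.6)]
top immersion_oil []
top lens_tissue [([177.0, 415.0], 0.67), ([237.0, 266.0], 0.6), ([242.0, 335.0], 0.3)]
top loupe [([261.0, 152.0], 0.73)]
side {'K': array([[491.68058741,   0.        , 275.14645228],
       [  0.        , 491.68058741, 213.33278021],
       [  0.        ,   0.        ,   1.        ]]), 'k1': -0.11127562239701547, 'eye': array([0.04153777, 0.60158722, 1.10429461]), 'attitude': array([-0.99370525,  2.60342771, -0.86114065])}
side corner_stop [([231.0, 230.0], 0.77)]
side weight_case [([203.0, 322.0], 0.64)]
side slide_carton [([316.0, 290.0], 0.88)
[... 178 characters left out ...]

side loupe [([341.0, 236.0], 0.69)]
{'time_s': 0.8, 'joint_positions': array([-1.43411335e+00,  3.58757290e-01,  1.51036501e+00,  8.74328320e-06,
        1.27250226e+00, -1.15092429e-01]), 'dq': array([-0.00072405, -0.00045634, -0.0009268 , -0.00150622,  0.00071264,
        0.00030332]), 'joint_efforts': array([ 2.09306490e-03, -5.27511263e+01, -2.79037017e+01,  1.16008514e-04,
        1.59891832e-03,  2.39085705e-05]), 'tool_pos': array([ 0.14947311, -0.5810745 ,  0.23130558]), 'ee_rot': array([ 2.08740269,  0.26420519, -2.08738584]), 'contact_force': array([ 0.66034411, -0.46551991, -0.52814969]), 'moment': array([ 0.01298893,  0.05543214, -0.02636801]), 'finger_gap': 0.08526979790869456}
```

View pics/top0.png

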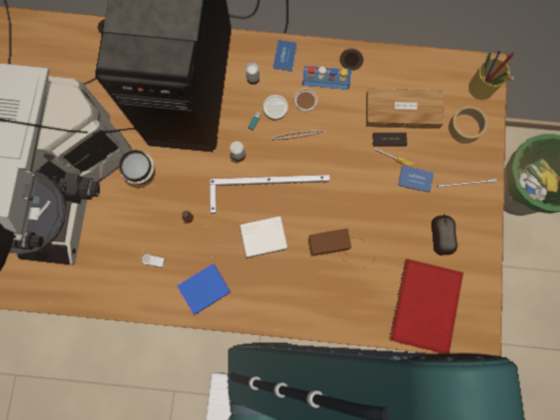

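View pics/side0.png

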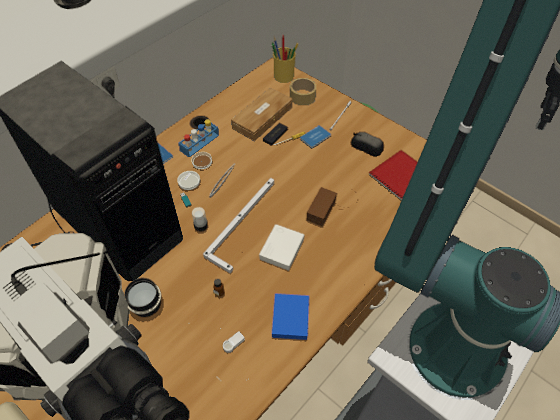

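The top picture shows the stop's corner at about column 217, row 186. The carton-shaped things are the white box at (264,237) and the blue box at (204,289); the white one is meant. The brown case at (330,242) is the only small dark brown box, since the big wooden box at (405,107) is a look-alike. Next I measure these by segmentation and make one enlarged crop.

```bash
cat >> h.py <<'E'
def boxpose(ci,p,name,cen,win=45):
    """minAreaRect of thresholded blob near cen (col,row), on top plane z"""
    z={"w":.037,"c":.024}[name]
    S=4;x0,y0=int(cen[0])-win,int(cen[1])-win
    g=cv2.resize(p[y0:y0+2*win,x0:x0+2*win],None,fx=S,fy=S,interpolation=cv2.INTER_CUBIC)
    hsv=cv2.cvtColor(g,cv2.COLOR_BGR2HSV)
    m=((hsv[...,1]<70)&(hsv[...,2]>150)) if name=="c" else (hsv[...,2]<90)
    m=cv2.morphologyEx(m.astype(np.uint8),cv2.MORPH_OPEN,np.ones((13,13)))
    cs,_=cv2.findContours(m,0,2);c=max(cs,key=cv2.contourArea)
    px=(c[:,0]+.5)/S-.5+[x0,y0]
    P=onz(ci,px,z)[:,:2]
    (cx,cy),(w,h),a=cv2.minAreaRect((P*1000).astype(np.float32))
    b=cv2.boxPoints(((cx,cy),(w,h),a))
    e=[b[1]-b[0],b[2]-b[1]];e=max(e,key=np.linalg.norm);th=np.arctan2(-e[0],e[1]);th=(th+np.pi/2)%np.pi-np.pi/2
    return np.array([cx,cy])/1000,(round(w,1),round(h,1)),th,b
E
python3 - <<'E'
from h import *
ci=camera_info("top");p=cv2.imread("pics/top0.png");d=np.load("pics/top0d.npy")
# stop: marked pixel guesses on the inner top edges
g=p[165:275,175:365];cv2.imwrite("pics/crop0.png",cv2.resize(g,None,fx=4,fy=4,interpolation=cv2.INTER_CUBIC))
print("rail guesses",onz(ci,[[217,185],[329,181],[215,212]],.018).round(4).tolist())
for n,c in(("c",(264,237)),("w",(330,242))):
    r=boxpose(ci,p,n,c);print(n,r[0].round(4),r[1],round(r[2],3),r[3].round(0).tolist())
for n,c,z in(("oil",(186,216),.05),("can",(237,150),.06),("loupe",(153,261),.015),("tissue",(416,178),.01),("bluecarton",(204,289),.024)):print(n,onz(ci,c,z).round(3).tolist())
E
```

```text
rail guesses [[0.6195, 0.2048, 0.018], [0.66, -0.0859, 0.018], [0.5474, 0.2008, 0.018]]
c [0.4969 0.0698] (86.4, 108.9) 0.317 [[439.0, 108.0], [473.0, 5.0], [555.0, 32.0], [521.0, 135.0]]Traceback (most recent call last):
  File "<stdin>", line 7, in <module>
  File "h.py", line 25, in boxpose
    cs,_=cv2.findContours(m,0,2);c=max(cs,key=cv2.contourArea)
                                   ~~~^^^^^^^^^^^^^^^^^^^^^^^^
ValueError: max() iterable argument is empty
```

View pics/crop0.png

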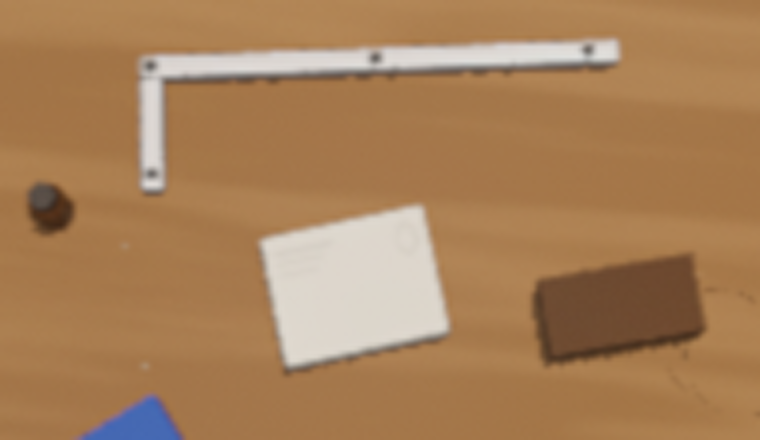

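```bash
sed -i 's/(hsv\[...,2\]<90)/(hsv[...,2]<128)/' h.py
python3 - <<'E'
from h import *
ci=camera_info("top");p=cv2.imread("pics/top0.png")
print(cv2.cvtColor(p[242:243,330:331],cv2.COLOR_BGR2HSV),cv2.cvtColor(p[262:263,330:331],cv2.COLOR_BGR2HSV))
q=np.array([[164,79],[619,65],[165,190]])/4-.375+[175,165]
P=onz(ci,q,.018)[:,:2];print("stop",P.round(4).tolist(),np.linalg.norm(P[1]-P[0]),np.linalg.norm(P[2]-P[0]))
v=P[0]-P[1];yaw=np.arctan2(-v[0],v[1]);print("yaw",yaw)
T=np.array([[np.cos(yaw),-np.sin(yaw)],[np.sin(yaw),np.cos(yaw)]])
for n,c in(("c",(264,237)),("w",(330,242))):
    r=boxpose(ci,p,n,c);print(n,r[0].round(4),r[1],round(r[2],3),"in stop",((r[0]-P[0])@T).round(4),round(r[2]-yaw,3))
for n,c,z in(("oil",(186,216),.05),("can",(237,150),.06),("loupe",(153,261),.015),("tissue",(416,178),.01),("bluecarton",(204,289),.024)):w=onz(ci,c,z)[0,:2];print(n,w.round(3),((w-P[0])@T).round(3))
s=manip.get_state();print(R.from_rotvec(s["ee_rot"]).as_matrix().round(3))
E
```

```text
[[[ 13 144 110]]] [[[ 15 142 165]]]
stop [[0.6208, 0.2086], [0.6605, -0.0869], [0.5473, 0.1985]] 0.29807021284973917 0.07416882085842297
yaw 0.1336142371862104
c [0.4969 0.0698] (86.4, 108.9) 0.317 in stop [-0.1413 -0.121 ] 0.183
w [ 0.4957 -0.0979] (55.6, 105.1) 0.264 in stop [-0.1648 -0.2871] 0.131
oil [0.524 0.267] [-0.088  0.071]
can [0.707 0.159] [ 0.078 -0.061]
loupe [0.406 0.342] [-0.195  0.161]
tissue [ 0.694 -0.314] [ 0.003 -0.527]
bluecarton [0.348 0.202] [-0.271  0.03 ]
[[ 0.     0.249 -0.968]
 [ 0.    -0.968 -0.249]
 [-1.    -0.    -0.   ]]
```

```bash
cat >> h.py <<'E'
P0=np.array([.6208,.2086]);YAW=.1336
T=np.array([[np.cos(YAW),-np.sin(YAW)],[np.sin(YAW),np.cos(YAW)]])
def st():
    s=manip.get_state();M=R.from_rotvec(s["ee_rot"]).as_matrix();xy=(np.array(s["tool_pos"][:2])-P0)@T
    ty=M[:2,1]@T
    print("t",round(s["time_s"],2),"TCP stop xy mm",(xy*1000).round(1),"z",round(s["tool_pos"][2]*1000,1),"tooly_s deg",round(np.degrees(np.arctan2(ty[1],ty[0])),1),"down",M[2,0].round(4),"F_s",(s["contact_force"][:2]@T).round(1),round(s["contact_force"][2],1),"gap",round(s["finger_gap"]*1000,1),"q",np.round(s["joint_positions"],2))
def look():
    ci=camera_info("top");p,d=snapshot("top")
    import time;fn=f"pics/top{int(manip.get_state()['time_s']*100)}.png";cv2.imwrite(fn,p)
    for n,l in(("c","slide_carton"),("w","weight_case")):
        print(n,[(np.round(x["centre"]).tolist(),round(x["p"],2)) for x in search_frame("top",l)])
    return ci,p,fn
def pose(ci,p,n,c):
    try:
        r=boxpose(ci,p,n,c);print(n,"stop mm",((r[0]-P0)@T*1000).round(1),r[1],"yaw",round(r[2]-YAW,3))
    except Exception as e:print(n,e)
E
python3 -m handwheel '[[0.7,0,0,0,6.77,0,0],[0.7,0,-2,-3.47,0,0,0],[0.7,0,-2,-3.47,0,0,0],[0.7,0,-2,-3.47,0,0,0],[0.7,0,-2,-3.47,0,0,0],[0.7,0,-2,-3.47,0,0,0],[0.7,0,-2,-3.47,0,0,0],[0.7,0,-2,-3.47,0,0,0],[0.7,0,-2,-3.47,0,0,0],[0.7,0,-2,-3.47,0,0,0],[0.7,0,-2,-3.47,0,0,0]]'
python3 -c "from h import *;st()"
```

```text
time_s: 1.9
tool_pos: [0.4679, -0.3355, 0.2314]
ee_rot: [2.152, 0.144, -2.152]
contact_force: [-0.3, -0.1, 0.2]
finger_gap: 0.0596
t 1.9 TCP stop xy mm [-224.  -518.8] z 231.4 tooly_s deg -90.0 down -1.0 F_s [-0.3 -0. ] 0.2 gap 59.6 q [-0.74  0.32  1.56 -0.    1.25  0.7 ]
```

```bash
python3 -m handwheel '[[0.7,0,-4,0,0,0,0],[0.7,0,-4,0,0,0,0],[0.7,0,-4,0,0,0,0],[0.7,0,-4,0,0,0,0],[0.7,0,-4,0,0,0,0],[0.7,0,-4,0,0,0,0],[0.7,0,-4,0,0,0,0],[0.7,0,-4,0,0,0,0],[0.7,0,-4,0,0,0,0],[0.7,0,-4,0,0,0,0],[0.7,0,0,0,0,0,0]]'
python3 -c "from h import *;st()"
```

```text
time_s: 3.0
tool_pos: [0.4122, 0.0637, 0.2314]
ee_rot: [2.15, 0.151, -2.151]
contact_force: [-0.2, 0.1, -0.3]
finger_gap: 0.0598
t 3.0 TCP stop xy mm [-226.1 -115.8] z 231.4 tooly_s deg -89.7 down -1.0 F_s [-0.2  0.1] -0.3 gap 59.8 q [-0.01  0.09  1.88  0.    1.17  1.42]
```

```bash
python3 -m handwheel '[[0.7,3.6,0.5,0,0,0,0],[0.7,3.6,0,0,0,0,0],[0.7,3.6,0,0,0,0,0],[0.7,3.6,0,0,0,0,0],[0.7,3.6,0,0,0,0,0],[0.7,3.6,0,0,0,0,0],[0.7,0.4,0,0,0,0,0],[0.7,0.4,0,0,0,0,0],[0.7,0,0,0,0,0,0]]'
python3 - <<'E'
from h import *
st()
ci=camera_info("side");p,d=snapshot("side");cv2.imwrite("pics/s1.png",cv2.resize(p[180:400,130:410],None,fx=2.8,fy=2.7))
E
```

```text
time_s: 3.9
tool_pos: [0.415, 0.0546, 0.0081]
ee_rot: [2.154, 0.144, -2.151]
contact_force: [0.6, -0.0, 0.3]
finger_gap: 0.06
t 3.9 TCP stop xy mm [-224.4 -125.2] z 8.1 tooly_s deg -90.0 down -1.0 F_s [ 0.6 -0.1] 0.3 gap 60.0 q [-0.03  0.48  2.11  0.    0.55  1.4 ]
```

View pics/s1.png

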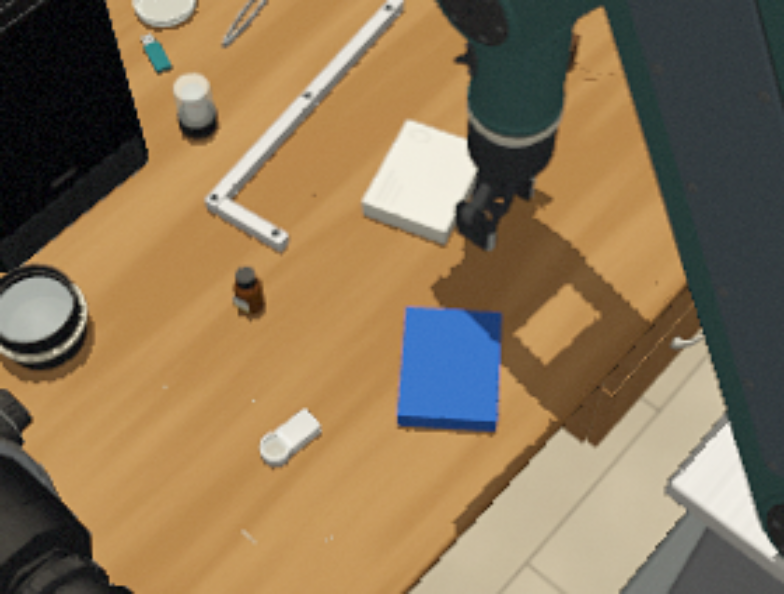

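The side view shows the fingers at (485,215), down on the near side of the white carton and clear of the blue one. I push towards the rail now.

```bash
python3 -m handwheel '[[0.7,0,0,-0.8,0,0,0],[0.7,0,0,-0.8,0,0,0],[0.7,0,0,-0.8,0,0,0],[0.7,0,0,-0.8,0,0,0],[0.7,0,0,-0.8,0,0,0],[0.7,0,0,-0.8,0,0,0],[0.7,0,0,-0.8,0,0,0],[0.7,0,0,-0.8,0,0,0],[0.7,0,0,-0.8,0,0,0],[0.7,0,0,-0.8,0,0,0],[0.7,0,0,-0.8,0,0,0],[0.7,0,0,-0.8,0,0,0],[0.7,0,0,-0.8,0,0,0],[0.7,0,0,-0.8,0,0,0]]'
python3 -c "from h import *;st()"
python3 -m handwheel '[[0.7,0,0,-0.4,0,0,0],[0.7,0,0,-0.4,0,0,0],[0.7,0,0,-0.3,0,0,0]]'
python3 -c "from h import *;st()"
```

```text
time_s: 5.35
tool_pos: [0.5257, 0.0699, 0.0073]
ee_rot: [2.152, 0.144, -2.152]
contact_force: [-0.0, -1.0, -0.1]
finger_gap: 0.0597
t 5.35 TCP stop xy mm [-112.7 -124.8] z 7.3 tooly_s deg -90.0 down -1.0 F_s [-0.2 -1. ] -0.1 gap 59.7 q [0.   0.57 1.86 0.   0.71 1.44]
time_s: 5.65
tool_pos: [0.5361, 0.0713, 0.0073]
ee_rot: [2.152, 0.144, -2.153]
contact_force: [-0.6, -1.2, -0.0]
finger_gap: 0.0598
t 5.65 TCP stop xy mm [-102.3 -124.8] z 7.3 tooly_s deg -90.0 down -1.0 F_s [-0.7 -1.1] -0.0 gap 59.8 q [0.   0.58 1.84 0.   0.73 1.44]
```

```bash
python3 -m handwheel '[[0.7,0,0,-0.2,0,0,0],[0.7,0,0,-0.2,0,0,0],[0.7,0,0,-0.2,0,0,0]]'
python3 -c "from h import *;st()"
python3 -m handwheel '[[0.7,0,0,-0.2,0,0,0]]'
python3 - <<'E'
from h import *
st()
ci=camera_info("side");p,d=snapshot("side");cv2.imwrite("pics/s2.png",cv2.resize(p[180:400,130:410],None,fx=2.8,fy=2.7))
E
```

```text
time_s: 5.95
tool_pos: [0.5418, 0.0721, 0.0073]
ee_rot: [2.152, 0.144, -2.153]
contact_force: [-1.2, -0.0, 0.1]
finger_gap: 0.0596
t 5.95 TCP stop xy mm [ -96.5 -124.8] z 7.3 tooly_s deg -90.0 down -1.0 F_s [-1.2  0.1] 0.1 gap 59.6 q [0.01 0.58 1.83 0.   0.73 1.44]
time_s: 6.05
tool_pos: [0.544, 0.0724, 0.0073]
ee_rot: [2.152, 0.144, -2.152]
contact_force: [-0.5, 0.4, -0.5]
finger_gap: 0.0596
t 6.05 TCP stop xy mm [ -94.3 -124.8] z 7.3 tooly_s deg -90.0 down -1.0 F_s [-0.5  0.5] -0.5 gap 59.6 q [0.01 0.58 1.82 0.   0.74 1.44]
```

View pics/s2.png

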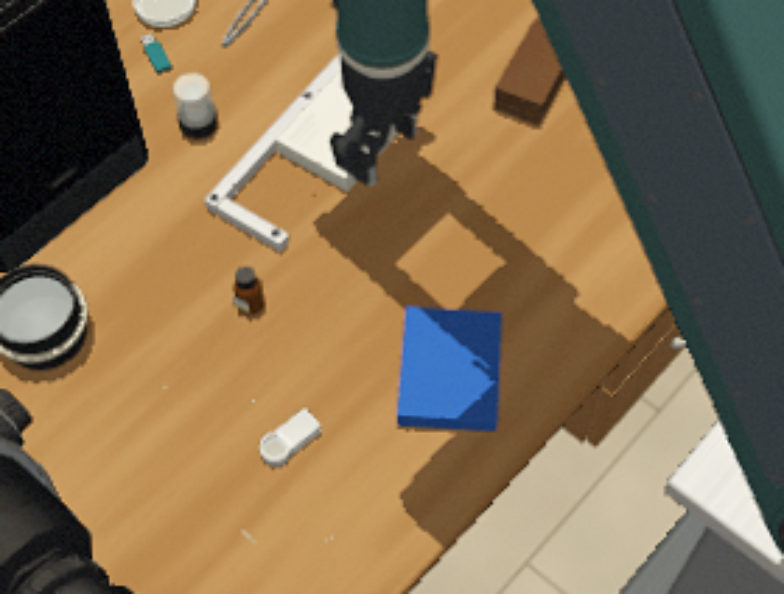

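The carton now lies square along the rail near (320,130), almost flush. A few more small steps should bring it to contact.

```bash
python3 -m handwheel '[[0.7,0,0,-0.15,0,0,0],[0.7,0,0,-0.15,0,0,0]]'
python3 -c "from h import *;st()"
python3 -m handwheel '[[0.7,0,0,-0.15,0,0,0]]'
python3 -c "from h import *;st()"
```

```text
time_s: 6.3
tool_pos: [0.5456, 0.0727, 0.0072]
ee_rot: [2.149, 0.144, -2.155]
contact_force: [-5.8, -1.4, 3.9]
finger_gap: 0.0602
t 6.3 TCP stop xy mm [ -92.6 -124.7] z 7.2 tooly_s deg -90.0 down -1.0 F_s [-6.  -0.6] 3.9 gap 60.2 q [ 0.01  0.59  1.82 -0.    0.74  1.44]
time_s: 6.4
tool_pos: [0.5456, 0.0727, 0.007]
ee_rot: [2.146, 0.144, -2.158]
contact_force: [-8.6, -1.9, 5.8]
finger_gap: 0.0599
t 6.4 TCP stop xy mm [ -92.7 -124.7] z 7.0 tooly_s deg -90.0 down -1.0 F_s [-8.8 -0.7] 5.8 gap 59.9 q [ 0.01  0.59  1.81 -0.    0.75  1.44]
```

```bash
python3 -m handwheel '[[0.7,0,0,1,0,0,0],[0.7,0,0,2,0,0,0],[0.7,-4,0,0,0,0,0],[0.4,-4,0,0,0,0,0],[0.4,0,4,-3.9,0,0,0],[0.4,0,4,-3.9,0,0,0],[0.4,0,0,0,-8.5,0,0],[0.4,0,0,0,-8.5,0,0],[0.4,0,0,0,-8.5,0,0],[0.4,0,0,0,-8.5,0,0],[0.4,0,0,0,-8.5,0,0],[0.4,0,0,0,-8.5,0,0],[0.4,0,0,0,-8.5,0,0],[0.4,0,0,0,-8.5,0,0],[0.4,0,0,0,-8.5,0,0],[0.4,0,0,0,-8.5,0,0],[0.4,0,0,0,-5,0,0],[0.4,0,0,0,0,0,0]]'
python3 -c "from h import *;st()"
```

```text
time_s: 8.2
tool_pos: [0.5976, 0.0073, 0.0874]
ee_rot: [1.11, 1.269, -1.109]
contact_force: [0.4, 0.1, 0.9]
finger_gap: 0.0344
t 8.2 TCP stop xy mm [ -49.8 -196.4] z 87.4 tooly_s deg 0.0 down -1.0 F_s [0.4 0.1] 0.9 gap 34.4 q [-0.1   0.51  1.66  0.    0.97 -0.24]
```

```bash
python3 -m handwheel '[[0.4,0,0.6,1.2,0,0,0],[0.4,4,0,0,0,0,0],[0.4,3.5,0,0,0,0,0],[0.4,0.5,0,0,0,0,0],[0.4,0,0,-0.8,0,0,0],[0.4,0,0,-0.8,0,0,0],[0.4,0,0,-0.8,0,0,0],[0.4,0,0,-0.8,0,0,0],[0.4,0,0,-0.8,0,0,0]]'
python3 -c "from h import *;st()"
python3 -m handwheel '[[0.4,0,0,-0.8,0,0,0],[0.4,0,0,-0.8,0,0,0],[0.4,0,0,-0.8,0,0,0],[0.4,0,0,-0.6,0,0,0],[0.4,0,0,-0.5,0,0,0]]'
python3 - <<'E'
from h import *
st();ci,p,fn=look();pose(ci,p,"c",(245,203));pose(ci,p,"w",(330,242));cv2.imwrite("pics/t3.png",cv2.resize(p[150:280,160:370],None,fx=3.6,fy=3.6))
E
```

```text
time_s: 9.1
tool_pos: [0.6004, 0.0367, 0.0085]
ee_rot: [1.111, 1.268, -1.108]
contact_force: [-0.0, -0.8, 0.1]
finger_gap: 0.034
t 9.1 TCP stop xy mm [ -43.1 -167.6] z 8.5 tooly_s deg 0.0 down -1.0 F_s [-0.1 -0.7] 0.1 gap 34.0 q [-0.05  0.63  1.7   0.    0.81 -0.19]
time_s: 9.6
tool_pos: [0.5948, 0.0711, 0.0072]
ee_rot: [1.11, 1.27, -1.11]
contact_force: [0.5, -1.3, -0.1]
finger_gap: 0.0343
t 9.6 TCP stop xy mm [ -44.1 -132.8] z 7.2 tooly_s deg 0.0 down -1.0 F_s [ 0.3 -1.3] -0.1 gap 34.3 q [ 0.    0.63  1.71  0.    0.81 -0.13]
c [([303.0, 198.0], 0.81), ([187.0, 243.0], 0.61)]
w [([240.0, 332.0], 0.9)]
c stop mm [ -4.3 -68. ] (39.0, 37.9) yaw -1.603
w stop mm [-167.5 -269.8] (51.2, 67.9) yaw 0.147
```

View pics/t3.png

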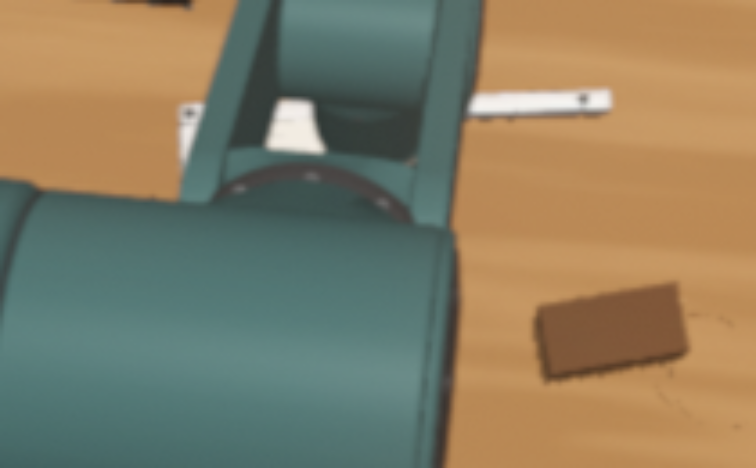

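The top camera is blocked by the arm; the case at (612,330) in this crop is untouched. I keep pushing along the rail.

```bash
python3 -m handwheel '[[0.4,0,0,-0.5,0,0,0],[0.4,0,0,-0.4,0,0,0],[0.4,0,0,-0.3,0,0,0],[0.4,0,0,-0.2,0,0,0]]'
python3 -c "from h import *;st()"
python3 -m handwheel '[[0.4,0,0,-0.2,0,0,0],[0.4,0,0,-0.2,0,0,0]]'
python3 -c "from h import *;st()"
```

```text
time_s: 10.15
tool_pos: [0.593, 0.0847, 0.0073]
ee_rot: [1.11, 1.27, -1.11]
contact_force: [-0.7, 0.5, 0.4]
finger_gap: 0.0341
t 10.15 TCP stop xy mm [ -44.1 -119.1] z 7.3 tooly_s deg 0.0 down -1.0 F_s [-0.6  0.6] 0.4 gap 34.1 q [ 0.03  0.63  1.71  0.    0.81 -0.11]
time_s: 10.35
tool_pos: [0.5931, 0.087, 0.0075]
ee_rot: [1.108, 1.268, -1.11]
contact_force: [0.6, -13.4, 0.4]
finger_gap: 0.0341
t 10.35 TCP stop xy mm [ -43.6 -116.8] z 7.5 tooly_s deg 0.1 down -1.0 F_s [ -1.2 -13.3] 0.4 gap 34.1 q [ 0.03  0.63  1.7  -0.    0.81 -0.1 ]
```

```bash
python3 -m handwheel '[[0.4,0,0,1,0,0,0],[0.4,0,0,2,0,0,0],[0.25,-4,0,0,0,0,0],[0.25,-4,0,0,0,0,0],[0.25,0,-3,3.7,0,0,0],[0.25,0,-3,3.7,0,0,0],[0.25,0,-3,3.7,0,0,0],[0.25,0,-3,3.7,0,0,0],[0.25,0,0,3.7,0,0,0],[0.25,0,0,3.7,0,0,0],[0.25,0,0,0,0,0,0]]'
python3 - <<'E'
from h import *
st();ci,p,fn=look();pose(ci,p,"c",(245,203));pose(ci,p,"w",(330,242));cv2.imwrite("pics/t4.png",cv2.resize(p[150:300,160:400],None,fx=3.2,fy=3.2))
E
```

```text
time_s: 11.45
tool_pos: [0.509, -0.1824, 0.088]
ee_rot: [1.113, 1.263, -1.112]
contact_force: [1.1, 1.1, 0.5]
finger_gap: 0.0211
t 11.45 TCP stop xy mm [-162.9 -372.7] z 88.0 tooly_s deg -0.2 down -1.0 F_s [1.2 1. ] 0.5 gap 21.1 q [-0.47  0.45  1.79 -0.    0.9  -0.6 ]
c [([198.0, 238.0], 0.73)]
w [([240.0, 327.0], 0.77), ([152.0, 238.0], 0.35)]
c stop mm [-34.5 -60.1] (100.5, 152.4) yaw 0.003
w stop mm [-161.1 -290.9] (228.8, 230.6) yaw -0.032
```

View pics/t4.png

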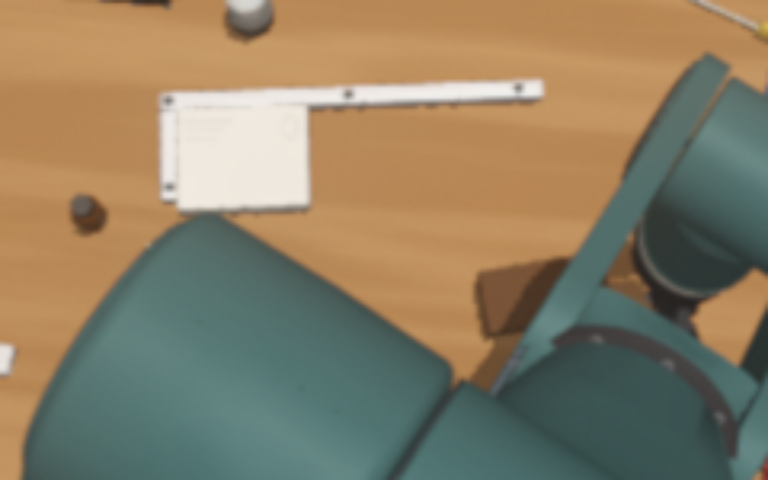

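The carton sits in the corner, at (178–308,105–210) in the crop. Now I come down behind the case and push it along +y.

```bash
python3 -m handwheel '[[0.25,4,0,0,0.2,0,0],[0.25,3.5,0,0,0,0,0],[0.25,0.5,0,0,0,0,0],[0.25,0,0,-0.8,0,0,0],[0.25,0,0,-0.8,0,0,0],[0.25,0,0,-0.8,0,0,0],[0.25,0,0,-0.8,0,0,0],[0.25,0,0,-0.8,0,0,0],[0.25,0,0,-0.8,0,0,0],[0.25,0,0,-0.8,0,0,0],[0.25,0,0,-0.8,0,0,0]]'
python3 - <<'E'
from h import *
st()
p,d=snapshot("side");cv2.imwrite("pics/s5.png",cv2.resize(p[130:330,170:430],None,fx=3,fy=3))
E
```

```text
time_s: 12.7
tool_pos: [0.4991, -0.1134, 0.0075]
ee_rot: [1.113, 1.267, -1.112]
contact_force: [1.2, -2.2, 0.8]
finger_gap: 0.0217
t 12.7 TCP stop xy mm [-163.5 -302.9] z 7.5 tooly_s deg -0.2 down -1.0 F_s [ 0.9 -2.3] 0.8 gap 21.7 q [-0.36  0.55  1.91  0.    0.68 -0.49]
```

View pics/s5.png

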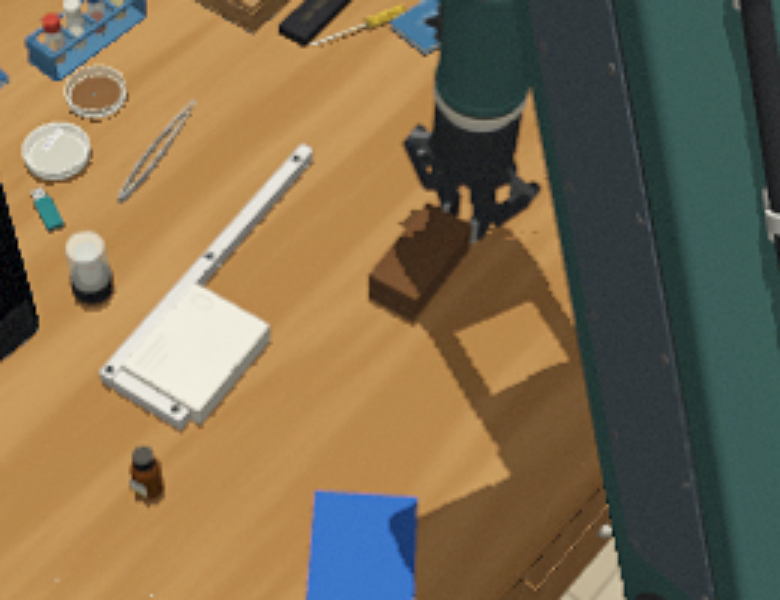

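The fingers are behind the case, whose top is near (425,265), and it slides straight. I continue.

```bash
python3 -m handwheel '[[0.25,0,0,-0.8,0,0,0],[0.25,0,0,-0.8,0,0,0],[0.25,0,0,-0.8,0,0,0],[0.25,0,0,-0.8,0,0,0],[0.25,0,0,-0.8,0,0,0],[0.25,0,0,-0.8,0,0,0],[0.25,0,0,-0.8,0,0,0],[0.25,0,0,-0.7,0,0,0],[0.25,0,0,-0.5,0,0,0],[0.25,0,0,0,0,0,0]]'
python3 - <<'E'
from h import *
st()
ci=camera_info("side");p,d=snapshot("side");cv2.imwrite("pics/s6.png",cv2.resize(p[130:330,170:430],None,fx=3,fy=3))
E
```

```text
time_s: 13.75
tool_pos: [0.4895, -0.0456, 0.0072]
ee_rot: [1.112, 1.269, -1.113]
contact_force: [-0.3, 0.4, -0.2]
finger_gap: 0.0213
t 13.75 TCP stop xy mm [-164.  -234.4] z 7.2 tooly_s deg -0.2 down -1.0 F_s [-0.2  0.4] -0.2 gap 21.3 q [-0.23  0.54  1.95  0.    0.66 -0.36]
```

View pics/s6.png

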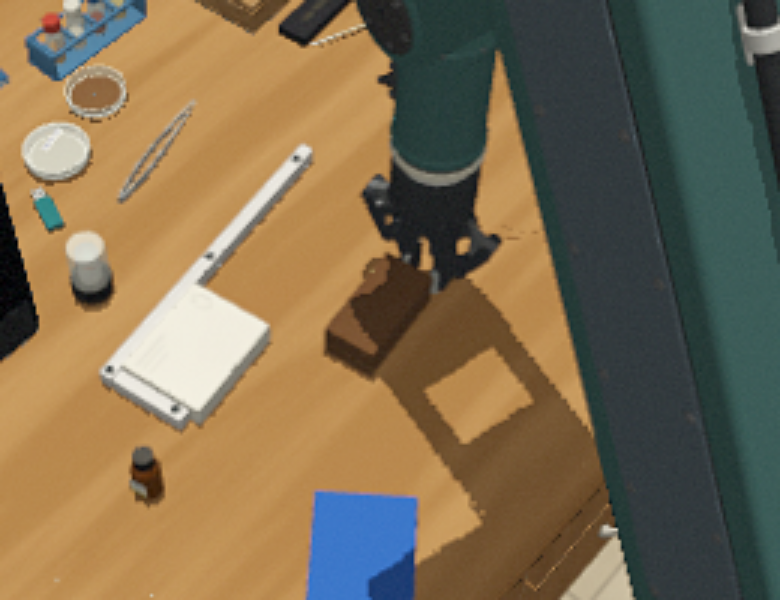

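The case is parallel to the rail, with a gap of about 16 mm to the carton along y. I turn the tool and push the case to the rail.

```bash
python3 -m handwheel '[[0.25,0,0,1,0,0,0],[0.25,0,0,2,0,0,0],[0.25,-4,0,0,0,0,0],[0.25,-4,0,0,0,0,0],[0.6,0,-2,-3,8.5,0,0],[0.6,0,0,0,8.5,0,0],[0.6,0,0,0,8.5,0,0],[0.6,0,0,0,8.5,0,0],[0.6,0,0,0,8.5,0,0],[0.6,0,0,0,8.5,0,0],[0.6,0,0,0,8.5,0,0],[0.6,0,0,0,8.5,0,0],[0.6,0,0,0,8.5,0,0],[0.6,0,0,0,8.5,0,0],[0.6,0,0,0,5.2,0,0],[0.6,0,-3,2,0,0,0],[0.6,0,-3,2,0,0,0],[0.6,0,0,0,0,0,0]]'
python3 -c "from h import *;st()"
```

```text
time_s: 15.6
tool_pos: [0.4179, 0.0071, 0.0867]
ee_rot: [2.15, 0.14, -2.163]
contact_force: [-1.1, 0.4, -1.3]
finger_gap: 0.0513
t 15.6 TCP stop xy mm [-228.  -172.7] z 86.7 tooly_s deg -90.3 down -1.0 F_s [-1.1  0.6] -1.3 gap 51.3 q [-0.15  0.32  2.05  0.    0.78  1.29]
```

```bash
python3 -m handwheel '[[0.6,4,0.2,0,-0.3,0,0],[0.6,3.5,0,0,0,0,0],[0.6,0.5,0,0,0,0,0],[0.6,0,0,-0.8,0,0,0],[0.6,0,0,-0.8,0,0,0],[0.6,0,0,-0.8,0,0,0],[0.6,0,0,-0.8,0,0,0],[0.6,0,0,-0.8,0,0,0],[0.6,0,0,-0.8,0,0,0],[0.6,0,0,-0.8,0,0,0],[0.6,0,0,-0.8,0,0,0],[0.6,0,0,-0.8,0,0,0],[0.6,0,0,-0.8,0,0,0],[0.6,0,0,-0.8,0,0,0],[0.6,0,0,-0.8,0,0,0]]'
python3 - <<'E'
from h import *
st()
p,d=snapshot("side");cv2.imwrite("pics/s7.png",cv2.resize(p[130:330,170:430],None,fx=3,fy=3))
E
```

```text
time_s: 17.1
tool_pos: [0.5191, 0.0161, 0.0073]
ee_rot: [2.153, 0.142, -2.153]
contact_force: [-1.0, -0.7, 1.1]
finger_gap: 0.0516
t 17.1 TCP stop xy mm [-126.4 -177.2] z 7.3 tooly_s deg -90.1 down -1.0 F_s [-1.1 -0.6] 1.1 gap 51.6 q [-0.1   0.56  1.89  0.    0.69  1.34]
```

View pics/s7.png

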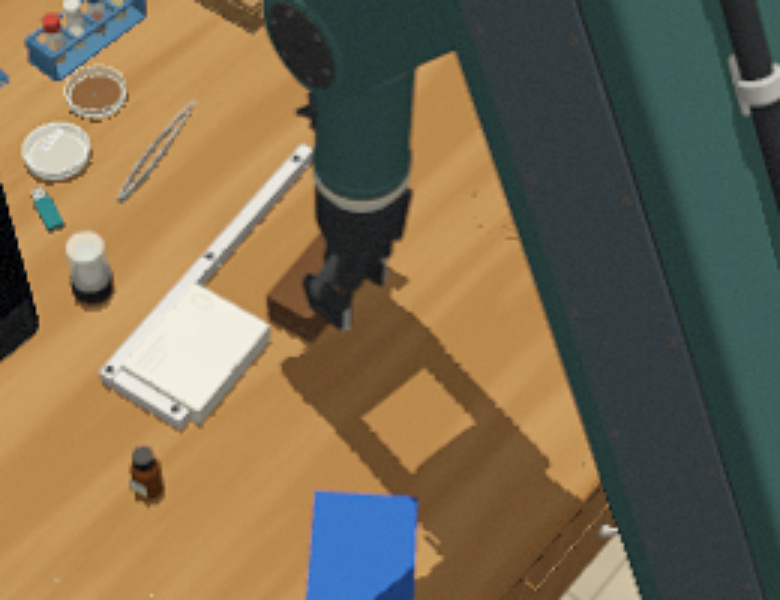

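```bash
python3 -m handwheel '[[0.6,0,0,-0.8,0,0,0],[0.6,0,0,-0.8,0,0,0],[0.6,0,0,-0.8,0,0,0],[0.6,0,0,-0.8,0,0,0],[0.6,0,0,-0.8,0,0,0],[0.6,0,0,-0.8,0,0,0],[0.6,0,0,-0.6,0,0,0],[0.6,0,0,-0.5,0,0,0]]'
python3 -c "from h import *;st()"
python3 -m handwheel '[[0.6,0,0,-0.2,0,0,0],[0.6,0,0,-0.2,0,0,0],[0.6,0,0,-0.2,0,0,0],[0.6,0,0,-0.1,0,0,0]]'
python3 -c "from h import *;st()"
```

```text
time_s: 17.95
tool_pos: [0.5773, 0.0239, 0.0073]
ee_rot: [2.153, 0.142, -2.153]
contact_force: [-2.3, 0.3, 1.8]
finger_gap: 0.0513
t 17.95 TCP stop xy mm [ -67.7 -177.3] z 7.3 tooly_s deg -90.1 down -1.0 F_s [-2.2  0.6] 1.8 gap 51.3 q [-0.08  0.61  1.76  0.    0.78  1.36]
time_s: 18.35
tool_pos: [0.5839, 0.0247, 0.0073]
ee_rot: [2.153, 0.142, -2.153]
contact_force: [-2.0, -0.7, 0.9]
finger_gap: 0.0508
t 18.35 TCP stop xy mm [ -61.1 -177.3] z 7.3 tooly_s deg -90.1 down -1.0 F_s [-2.1 -0.4] 0.9 gap 50.8 q [-0.08  0.61  1.74  0.    0.79  1.36]
```

```bash
python3 -m handwheel '[[0.6,0,0,-0.2,0,0,0],[0.6,0,0,-0.15,0,0,0],[0.6,0,0,-0.1,0,0,0]]'
python3 -c "from h import *;st()"

```

```text
time_s: 18.65
tool_pos: [0.5864, 0.0251, 0.0071]
ee_rot: [2.149, 0.143, -2.157]
contact_force: [-7.9, -2.9, 3.8]
finger_gap: 0.0512
t 18.65 TCP stop xy mm [ -58.5 -177.2] z 7.1 tooly_s deg -90.1 down -1.0 F_s [-8.2 -1.8] 3.8 gap 51.2 q [-0.07  0.62  1.73 -0.    0.8   1.36]
```

```bash
python3 -m handwheel '[[0.6,0,0,1,0,0,0],[0.6,0,0,2,0,0,0],[0.6,-4,0,0,0,0,0],[0.15,-4,0,0,0,0,0],[0.15,0,3,-2,0,0,0],[0.15,0,3,-2,0,0,0],[0.15,0,3,-1.8,0,0,0],[0.15,0,0,0,-8.5,0,0],[0.15,0,0,0,-8.5,0,0],[0.15,0,0,0,-8.5,0,0],[0.15,0,0,0,-8.5,0,0],[0.15,0,0,0,-8.5,0,0],[0.15,0,0,0,-8.5,0,0],[0.15,0,0,0,-8.5,0,0],[0.15,0,0,0,-8.5,0,0],[0.15,0,0,0,-8.5,0,0],[0.15,0,0,0,-8.5,0,0],[0.15,0,0,0,-5,0,0],[0.15,0,0,0,0,0,0]]'
python3 -c "from h import *;st()"
```

```text
time_s: 20.55
tool_pos: [0.6282, -0.0603, 0.0874]
ee_rot: [1.112, 1.268, -1.11]
contact_force: [0.9, -0.6, 0.7]
finger_gap: 0.0131
t 20.55 TCP stop xy mm [ -28.5 -267.5] z 87.4 tooly_s deg -0.1 down -1.0 F_s [ 0.8 -0.7] 0.7 gap 13.1 q [-0.21  0.55  1.58  0.    1.01 -0.34]
```

```bash
python3 -m handwheel '[[0.15,4,-0.1,0,0.1,0,0],[0.15,3.5,0,0,0,0,0],[0.15,0.5,0,0,0,0,0],[0.15,0,0,-0.8,0,0,0],[0.15,0,0,-0.8,0,0,0],[0.15,0,0,-0.8,0,0,0],[0.15,0,0,-0.6,0,0,0],[0.15,0,0,-0.5,0,0,0],[0.15,0,0,-0.5,0,0,0],[0.15,0,0,-0.4,0,0,0]]'
python3 -c "from h import *;st()"
python3 -m handwheel '[[0.15,0,0,-0.2,0,0,0],[0.15,0,0,-0.2,0,0,0],[0.15,0,0,-0.2,0,0,0]]'
python3 -c "from h import *;st()"
```

```text
time_s: 21.55
tool_pos: [0.6216, -0.0166, 0.0078]
ee_rot: [1.113, 1.267, -1.112]
contact_force: [0.7, -1.6, 1.8]
finger_gap: 0.013
t 21.55 TCP stop xy mm [ -29.2 -223.3] z 7.8 tooly_s deg -0.2 down -1.0 F_s [ 0.5 -1.7] 1.8 gap 13.0 q [-0.14  0.65  1.65 -0.    0.84 -0.27]
time_s: 21.85
tool_pos: [0.6206, -0.0109, 0.0074]
ee_rot: [1.113, 1.268, -1.113]
contact_force: [-0.1, -2.5, 1.4]
finger_gap: 0.013
t 21.85 TCP stop xy mm [ -29.4 -217.5] z 7.4 tooly_s deg -0.2 down -1.0 F_s [-0.4 -2.5] 1.4 gap 13.0 q [-0.13  0.65  1.65  0.    0.84 -0.26]
```

```bash
python3 -m handwheel '[[0.15,0,0,-0.15,0,0,0],[0.15,0,0,-0.15,0,0,0]]'
python3 -c "from h import *;st()"

```

```text
time_s: 22.05
tool_pos: [0.6213, -0.0101, 0.0075]
ee_rot: [1.11, 1.264, -1.112]
contact_force: [1.3, -15.6, 0.3]
finger_gap: 0.0127
t 22.05 TCP stop xy mm [ -28.6 -216.8] z 7.5 tooly_s deg -0.1 down -1.0 F_s [ -0.8 -15.7] 0.3 gap 12.7 q [-0.13  0.65  1.65 -0.    0.84 -0.25]
```

The row is tight: the TCP stopped exactly 100 mm short of where it stopped behind the carton. I retreat and check from above.

```bash
python3 -m handwheel '[[0.15,0,0,0.5,0,0,0],[0.15,0,0,1,0,0,0],[0.15,0,0,2,0,0,0],[0.15,-4,0,0,0,0,0],[0.15,-4,0,0,0,0,0],[0.15,-4,0,3,0,0,0],[0.15,0,0,4,0,0,0],[0.15,0,0,4,0,0,0],[0.15,0,0,4,0,0,0],[0.15,0,0,4,0,0,0],[0.15,0,0,4,0,0,0],[0.15,0,0,4,0,0,0],[0.15,0,0,0,0,0,0]]'
python3 - <<'E'
from h import *
st();ci,p,fn=look();pose(ci,p,"w",(298,195));
g=p[155:235,180:345];cv2.imwrite("pics/t8.png",cv2.resize(g,None,fx=4.8,fy=4.8,interpolation=cv2.INTER_CUBIC))
E
```

```text
time_s: 23.35
tool_pos: [0.6597, -0.3164, 0.1269]
ee_rot: [1.115, 1.263, -1.116]
contact_force: [0.3, 0.3, 0.5]
finger_gap: 0.0129
t 23.35 TCP stop xy mm [ -31.4 -525.5] z 126.9 tooly_s deg -0.4 down -1.0 F_s [0.3 0.2] 0.5 gap 12.9 q [-0.54  0.63  1.3  -0.    1.2  -0.67]
c [([198.0, 235.0], 0.77), ([289.0, 201.0], 0.72), ([258.0, 152.0], 0.43)]
w [([187.0, 265.0], 0.8), ([170.0, 402.0], 0.54)]
w stop mm [ -52.2 -212.7] (205.9, 230.7) yaw -0.032
```

View pics/t8.png

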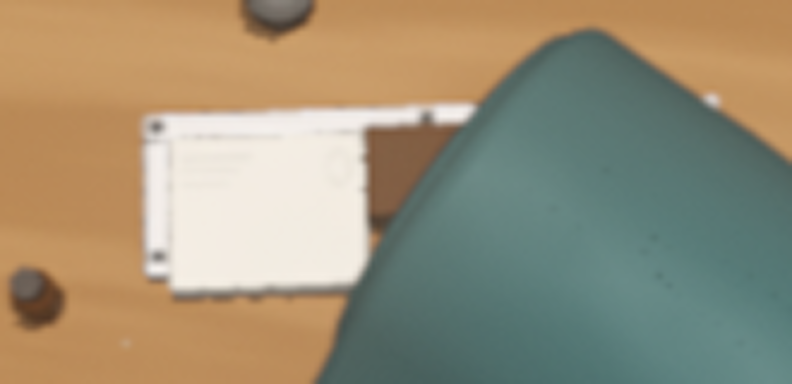

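```bash
python3 -m handwheel '[[0.15,-2,-3,2,0,0,0],[0.15,-2,-3,2,0,0,0],[0.15,-2,-3,2,0,0,0],[0.15,-2,-3,2,0,0,0],[0.15,-2,-3,2,0,0,0],[0.15,0,-3,2,0,0,0],[0.15,0,-3,2,0,0,0],[0.15,0,-3,2,0,0,0],[0.15,0,-3,2,0,0,0],[0.15,0,-3,2,0,0,0],[0.15,0,0,0,0,0,0]]'
python3 - <<'E'
from h import *
st();ci,p,fn=look();pose(ci,p,"w",(290,198))
# expected outlines at ideal poses overlaid for comparison
g=cv2.resize(p[165:230,195:345],None,fx=5.2,fy=5.2,interpolation=cv2.INTER_CUBIC);cv2.imwrite("pics/t9.png",g)
E
```

```text
time_s: 24.6
tool_pos: [0.3853, -0.5486, 0.2271]
ee_rot: [1.114, 1.268, -1.115]
contact_force: [0.7, -0.2, 0.4]
finger_gap: 0.0128
t 24.6 TCP stop xy mm [-334.2 -719.1] z 227.1 tooly_s deg -0.3 down -1.0 F_s [ 0.7 -0.3] 0.4 gap 12.8 q [-1.06  0.46  1.35 -0.    1.33 -1.19]
c [([199.0, 235.0], 0.93), ([288.0, 204.0], 0.67), ([179.0, 412.0], 0.63)]
w [([189.0, 280.0], 0.84)]
w stop mm [ -29.1 -154.8] (58.4, 95.3) yaw -0.003
```

View pics/t9.png

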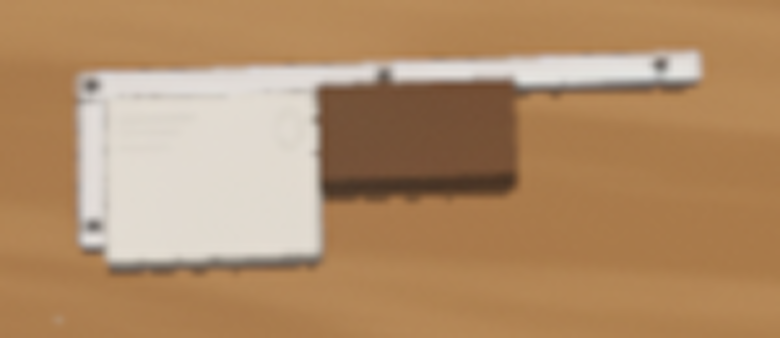

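The carton stands flush in the corner, and the case is flush against the rail and up against the carton. Handing in.

```bash
python3 -c "
from h import *
print(manip.sign_off())"
```

```text
the job is handed in; nothing more can be done
None
```

I pushed both boxes into the corner stop and handed the job in at about 24.6 s of the 64 s allowed. The hand-in reports no verdict.

**What I did:** I pushed the white carton to the long rail and then along it to the short arm. I pushed the brown case along the desk, then to the rail, then up against the carton. All pushes were from outside with the fingers, and contact forces stayed under about 16 N in the readings I took.

**What the checks showed:**
- **Final picture:** The last top view shows both boxes flush with the rail and touching in one row. The arm is well clear.
- **Contact stops:** Along the rail, the tool stopped at -116.8 mm behind the carton and at -216.8 mm behind the case. That difference is exactly the case's 100 mm length, so there is no gap between the boxes.
- **Case angle:** The case measured -0.003 rad against the rail.
- **Bystanders:** I saw no change in the things round about, but I did not re-measure their positions.

**A check that disagreed:** The final measurement put the case at x = -29 mm, where flush is -25 mm and the limit is -30 mm. Its outline measured 58 mm wide for a 50 mm box, because the dark front side was counted in. The earlier contact stop at the rail (-58.5 mm) agrees with the case being flush.

**A check that failed:** I did not measure the carton's final position. An earlier automatic attempt gave a wrong outline because it merged with the stop, so I judged the carton from the pictures and the contact stops.

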